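# Make up two lock-side maintenance kits

### The arm

A 6-joint arm with a two-finger parallel gripper is mounted at the origin on the work surface. World frame = base frame: x ahead of the robot, y to its left, z up, the work surface at z = 0. Lengths are in mm, angles in degrees, forces in N, time in s.
With the tool pointing down it reaches from about 350 to 850 mm from the base axis. Payload 8.1 kg.
Tool frame: the origin (TCP) lies midway between the tips of the shut fingers; the grasp point (between the pads) lies 19 mm behind it; z points along the fingers, y is the line along which they close (so a half turn about z gives the same grasp; the last joint's range is limited). The gripper opens to 85 mm and grips with 20 to 120 N. Pads are 22 mm wide; open, the fingers measure 114 mm over their backs; the gripper's body (76 mm by 85 mm) begins 54 mm behind the grasp point. The pads swing forward as they close: fully open they stand 13 mm farther back than shut.
Start: joints at [62.487, 7.471, 85.268, -0, 87.261, -4.893], TCP at [230.754, 553.857, 231.292] pointing down, gripper open.
Joint ranges: [-169.43, 169.43], [-51.17, 129.36], [1.28, 143.12], [-76.62, 256.62], [0, 156.53], [-152.29, 152.29]. Speed limits (degrees/s): [136.94, 136.94, 159.86, 180, 180, 180].

### API

Orientations are given as [roll, pitch, yaw] about the fixed x, y, z axes, in that order (R = Rz(yaw) Ry(pitch) Rx(roll)).
In Python, from bench import r gives the robot as it stands.
- The arm moves only by the shell command python3 steer.py 'ROWS' [FORCE]. ROWS is a JSON list of rows, 1 to 8 of them, each of 7 numbers: a rotation vector rx, ry, rz in degrees, then dx, dy, dz in mm, then the finger opening in mm; each row is the pose to reach, as a shift and turn from the pose commanded when the command began, along the tool's axes at that moment; what a row does not reach only later rows make up. A row lasts 1/8 s, in which the tool goes at most 62.5 mm and 10.7 degrees, less where a joint would pass 70% of its speed; a pose out of reach is approached as far as the arm can. The fingers move at their own pace and stop on an object; FORCE is the grip in N (left out, the last holds). Time passes only in rows, so rows that do not move let the fingers close. It prints the time, the measured TCP pose, the force, the opening and the grip force at its end. Input that does not fit is refused with a message, and nothing moves.
- r.sense(): the state, without advancing time (a new reading comes with each control period).
- r.snapshot(name): name is "side" or "top" or "wrist"; returns a dict with "pixels" (400x640x3 uint8, blue, green, red), "fx", "fy", "cx", "cy" (pixels), "pose" (4x4, takes a point from camera to world coordinates). Camera axes: x right, y up, looking along -z (the intrinsics and any distortion apply to the point x, -y, -z); pixel columns grow to the right and rows downward; lengths in mm; the calibration is good to about 2 mm. A picture is of the moment at which its call begins. There is no depth.
- r.hand_in(): hands the job in; it is judged then, once.
The state is a dict: "time": time; "joint_pos": joint angles; "qd": joint speeds; "joint_efforts": joint torques, N m; "tool_pos": TCP position; "tcp_rot": TCP orientation; "ft_force": force on the tool from outside, world axes, zero at the start; "wrist_torque": the same for the moment, N m; "finger_gap": finger opening in mm; "grip_force": force on a finger pad.
Only numpy, scipy, OpenCV 4.12 (cv2) and the standard library are available. Lean on these libraries where they do the work, as an engineer would, in place of code of your own. Each camera call takes 0.05 s, during which the arm holds its last target. There are 200 camera calls.

### The job

Make up the two maintenance kits from the stock standing on the stone. Put the rusted ratchet wheel, the narrow steel collar and the pivot pin in the three-pocket tray, and the brass grease nipple block and the wide steel collar in the two-pocket tray: one thing to a pocket, whichever pocket of that tray you like, each sitting flat on the pocket floor the same way up as it stands now. Leave the green glass jar standing where it is.

Things in the scene. Friction and masses are not known exactly. Their poses are not given: they have to be found in the camera images.
- tray_three: Shallow galvanised steel tray with three square pockets in a row, fixed in place, for the paddle-gear kit. 84 mm along its x, 244 mm along its y, rim 14 mm high. Floor 3 mm thick, walls 4 mm. Origin at the centre of its underside; the pockets lie along its y axis, centred at y = -80, 0 and +80 mm, each 76 x 76 mm inside. Left or right of the robot.
- tray_two: Shallow galvanised steel tray with two square pockets in a row, fixed in place, for the bin-pivot kit. 84 mm along its x, 164 mm along its y, rim 14 mm high. Floor 3 mm thick, walls 4 mm. Origin at the centre of its underside; the pockets lie along its y axis, centred at y = -40 and +40 mm, each 76 x 76 mm inside.
- ratchet: Rusted steel ratchet wheel lying flat: toothed disc about 56 mm across and 12 mm thick with a plain round hub of 26 mm diameter standing up from it to 38 mm height. About 0.28 kg. Origin at the centre of its underside, z up along the hub. Grip it by the hub, above the teeth.
- narrow_collar: The narrower of two plain steel collars (tube rings) standing on end: outside diameter 38 mm, bore 21 mm, 34 mm high, about 0.21 kg. Origin at the centre of its underside, z up along the bore.
- pivot_pin: Dark steel pivot pin standing on its head: head 38 mm across and 8 mm thick at the bottom, shank of 22 mm diameter rising to 62 mm. About 0.25 kg. Origin at the centre of its underside, z up along the shank.
- grease_block: Brass grease nipple block: 36 x 36 mm square, 32 mm high, sides along its x and y, with a small nipple in the middle of the top reaching 48 mm height (14 mm across at most). About 0.35 kg. Origin at the centre of its underside, z up.
- wide_collar: The wider of two plain steel collars standing on end: outside diameter 56 mm, bore 34 mm, 34 mm high, about 0.43 kg. Origin at the centre of its underside, z up along the bore.
- jar: Small green glass jar with a steel cap, 54 mm across, 56 mm high, 0.16 kg, standing among the stock. Not part of a kit. Origin at the centre of its underside, z up.

How it is judged:
By the outcome, as a careful person would: the job done as asked, in the order asked, and still so for the second after the job is handed in, with the robot touching nothing.
It also fails if it takes over 122 s, if anything falls off the work surface, if the arm or the gripper's body presses on something with over 40 N, if the wrist force passes 120 N, or if a joint passes its speed limit or range.

## Working session

There is one attempt and no reset: what is moved stays moved. The work goes in short steps, Python scripts to look and compute and a shell command to move; the robot and the scene stay as the last step left them, time stands still between calls to the robot, and variables do not carry over. Pictures are saved under pics/ and viewed, at most 14 in all, crops included, and the job is handed in when it is done.

```bash
ls; mkdir -p pics; python3 - <<'E'
from bench import r
import cv2,json
print(r.sense())
for n in("top","side","wrist"):
    s=r.snapshot(n);cv2.imwrite(f"pics/{n}0.png",s["pixels"]);print(n,s["fx"],s["fy"],s["cx"],s["cy"],s["pose"],[k for k in s])
E
```

```text
bench.py
pics
steer.py
{'time': 0.0, 'joint_pos': array([ 6.24881281e+01,  7.51525732e+00,  8.53279866e+01, -2.08197675e-03,
        8.72614392e+01, -4.89391512e+00]), 'qd': array([ 0.01863193,  0.00534317, -0.00358814, -0.00833009, -0.03969638,
       -0.01466122]), 'joint_efforts': array([ 7.66226167e-04, -5.69404256e+01, -5.00544298e+01,  1.07824712e-04,
        1.47896254e-02,  5.45287079e-06]), 'tool_pos': array([230.50066147, 553.3738005 , 230.25526183]), 'tcp_rot': array([-1.79895521e+02, -6.85879531e-03,  1.57382138e+02]), 'ft_force': array([-0.30378376, -0.79235687,  1.22754147]), 'wrist_torque': array([-0.01067985, -0.01339896, -0.03583737]), 'grip_force': 0.0, 'finger_gap': 85.89909734183482}
top 447.2875577447068 447.2875577447068 316.37425698715475 196.0084669343061 [[-1.28530120e-02  9.97389706e-01 -7.10533218e-02  4.79073956e+02]
 [-9.99838848e-01 -1.19288519e-02  1.34156524e-02 -5.34514278e-01]
 [ 1.25330490e-02  7.12143029e-02  9.97382297e-01  1.08394866e+03]
 [ 0.00000000e+00  0.00000000e+00  0.00000000e+00  1.00000000e+00]] ['pixels', 'fx', 'fy', 'cx', 'cy', 'pose']
side 513.3796665354746 513.3796665354746 314.6547717649805 199.4322336024275 [[ 8.89316458e-01  2.70879630e-01 -3.68429727e-01  1.34044181e+02]
 [-4.57274325e-01  5.33912211e-01 -7.11222851e-01 -8.11859364e+02]
 [ 4.05334711e-03  8.00975641e-01  5.98683216e-01  7.22585685e+02]
 [ 0.00000000e+00  0.00000000e+00  0.00000000e+00  1.00000000e+00]] ['pixels', 'fx', 'fy', 'cx', 'cy', 'pose']
wrist 297.0959880564864 297.0959880564864 318.4300468044171 197.56081405993697 [[ 3.84801803e-01 -8.84957759e-01 -2.62254337e-01  1.63257184e+02]
 [ 9.22997784e-01  3.68439185e-01  1.11029986e-01  5.81538734e+02]
 [-1.63207360e-03 -2.84784711e-01  9.58590113e-01  3.72904661e+02]
 [ 0.00000000e+00  0.00000000e+00  0.00000000e+00  1.00000000e+00]] ['pixels', 'fx', 'fy', 'cx', 'cy', 'pose']
```

View pics/top0.png

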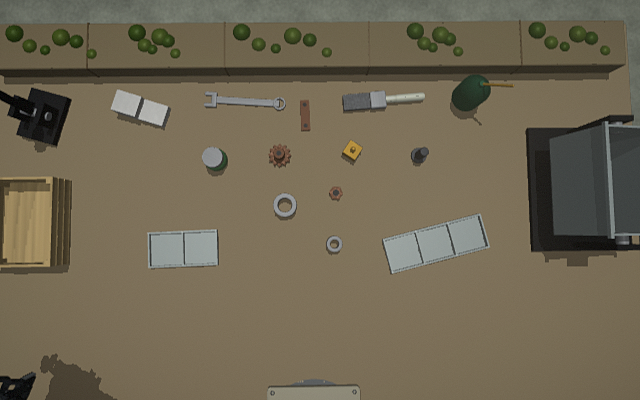

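View pics/side0.png

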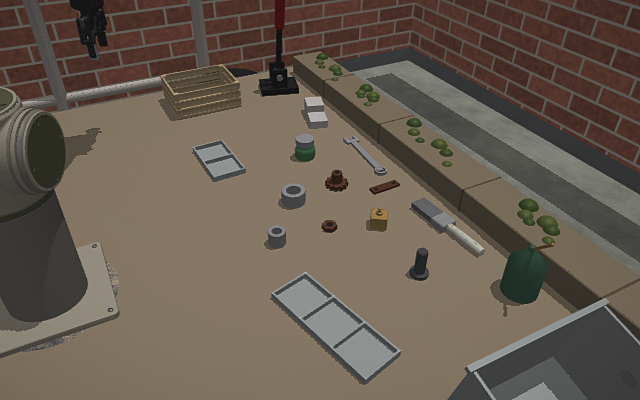

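Top: jar (215,158), ratchet (279,155), grease block (352,151), pin (419,156), wide collar (285,205), narrow collar (334,244), tray_two (183,249), tray_three (437,243); the side view shows the same layout, with the narrow collar at (277,236), the wide collar at (293,195) and a stray nut at (330,226).

```bash
cat > h.py <<'E'
import numpy as np, cv2
from scipy.spatial.transform import Rotation as R
from bench import r
def ray(s,u,v):
    d=np.array([(u-s["cx"])/s["fx"],-(v-s["cy"])/s["fy"],-1.0])
    P=np.asarray(s["pose"]);return P[:3,3],P[:3,:3]@(d/np.linalg.norm(d))
def plane(s,u,v,z):
    o,d=ray(s,u,v);return o+d*(z-o[2])/d[2]
def tri(obs):   # [(snap,u,v),...] -> point, residual mm
    A=np.zeros((3,3));b=np.zeros(3);L=[ray(*o) for o in obs]
    for o,d in L:
        M=np.eye(3)-np.outer(d,d);A+=M;b+=M@o
    p=np.linalg.solve(A,b)
    return p,max(np.linalg.norm((np.eye(3)-np.outer(d,d))@(p-o)) for o,d in L)
def proj(s,p):
    P=np.asarray(s["pose"]);q=P[:3,:3].T@(np.asarray(p,float)-P[:3,3])
    return s["cx"]-s["fx"]*q[0]/q[2], s["cy"]+s["fy"]*q[1]/q[2]
def go(x,y,z,yaw=None):
    """shift+turn in tool axes from the present pose to TCP xyz, tool down, yaw"""
    st=r.sense();T=R.from_euler("xyz",st["tcp_rot"],degrees=True)
    if yaw is None: yaw=st["tcp_rot"][2]
    G=R.from_euler("xyz",[180,0,yaw],degrees=True)
    print("rot",np.round((T.inv()*G).as_rotvec(degrees=True),2),"d",np.round(T.inv().apply(np.array([x,y,z])-st["tool_pos"]),1),"from",np.round(st["tool_pos"],1),np.round(st["tcp_rot"],2))
E
python3 - <<'E'
from h import *
t=r.snapshot("top");s=r.snapshot("side")
for n,a,b in[("jar",(215,157),(305,141)),("rat",(279,155),(337,174)),("block",(352,151),(379,214)),("pin",(423,151),(422,252)),("wide",(285,205),(293,190)),("nar",(334,244),(277,230)),("nut",(336,193),(330,226)),("tray2",(183,249),(219,160)),("tray3",(437,243),(335,325))]:
    p,e=tri([(t,*a),(s,*b)]);print(n,p.round(),round(e,1))
go(480,0,380,90)
E
```

```text
jar [644. 221.  50.] 3.0
rat [652.  73.  34.] 0.0
block [ 660. -101.   31.] 0.3
pin [ 652. -263.   56.] 2.2
wide [532.  60.  34.] 2.0
nar [440. -54.  35.] 0.9
nut [562. -62.   6.] 1.1
tray2 [433. 305.   5.] 0.3
tray3 [ 439. -304.    5.] 0.2
rot [-5.000e-02  2.000e-02  6.738e+01] d [-443.1 -415.3 -148.9] from [230.6 553.6 230.8] [-1.7995e+02 -1.0000e-02  1.5738e+02]
```

```bash
cat >> h.py <<'E'
def tray(s,c,z=14):
    """outer rim contour near pixel c -> centre and long-axis yaw at height z"""
    hsv=cv2.cvtColor(s["pixels"],cv2.COLOR_BGR2HSV)
    m=((hsv[...,1]<50)&(hsv[...,2]>110)).astype(np.uint8)
    m=cv2.morphologyEx(m,cv2.MORPH_CLOSE,np.ones((5,5)))
    for k in cv2.findContours(m,cv2.RETR_EXTERNAL,cv2.CHAIN_APPROX_NONE)[0]:
        if cv2.pointPolygonTest(k,c,False)>0:
            w=np.array([plane(s,*p[0],z)[:2] for p in k],np.float32)
            (x,y),sz,a=cv2.minAreaRect(w);a=a if sz[0]>sz[1] else a+90
            return round(x,1),round(y,1),np.round(sz,1),round(a%180,1)
E
python3 - <<'E'
from h import *
t=r.snapshot("top");s=r.snapshot("side")
for c in((183,245),(430,245)): print(tray(t,c))
for c in((215,160),(325,315)): print(tray(s,c))
E
python3 steer.py '[[0, 0, 10, -55, -55, -10, 85], [0, 0, 20, -110, -105, -20, 85], [0, 0, 30, -165, -155, -30, 85], [0, 0, 40, -220, -205, -30, 85], [0, 0, 50, -275, -255, -30, 85], [0, 0, 60, -325, -300, -30, 85], [0, 0, 67, -375, -340, -30, 85], [0, 0, 67.4, -375, -340, -30, 85]]' 40
```

```text
(435.3, 305.3, array([ 86.6, 164.4]), 91.7)
(439.8, -299.6, array([ 87.2, 244.5]), 104.0)
(430.5, 307.7, array([ 85., 166.]), 92.0)
(436.5, -296.9, array([ 84.3, 245. ]), 104.0)
time: 1.35
tool_pos: [443.2, 101.0, 261.7]
tcp_rot: [179.9, -0.0, 89.9]
ft_force: [1.0, 0.5, 0.1]
finger_gap: 85.1
grip_force: 0.0
```

```bash
python3 steer.py '[[0, 0, 0, 0, 55, 7, 85], [0, 0, 0, 0, 110, 14, 85], [0, 0, 0, 0, 165, 20, 85], [0, 0, 0, 0, 165, 20, 85], [0, 0, 0, 0, 165, 20, 85]]'; python3 - <<'E'
from h import *
s=r.snapshot("wrist");cv2.imwrite("pics/w1.png",s["pixels"])
for p in([652,73,38],[532,60,34],[660,-101,32],[440,-54,34],[644,221,56]): print(np.round(proj(s,p)))
E
```

```text
time: 1.98
tool_pos: [607.1, 102.9, 240.8]
tcp_rot: [-179.9, 0.0, 90.0]
ft_force: [-0.2, 0.0, -0.5]
finger_gap: 84.7
grip_force: 0.0
[356. 197.]
[258. 207.]
[357. 315.]
[195. 287.]
[356.  62.]
```

View pics/w1.png

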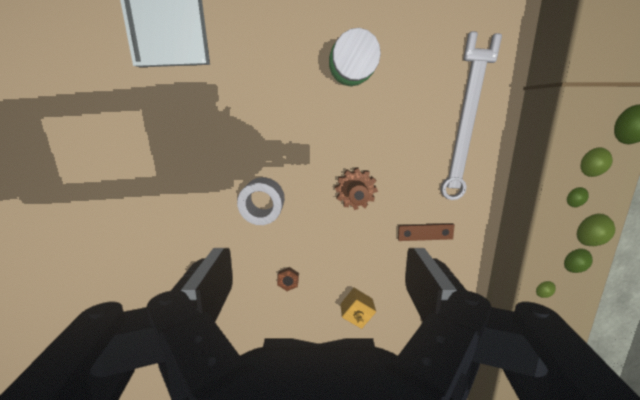

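The wrist view shows the ratchet hub at (359,194), wide collar at (260,204), block at (359,311), and jar at (357,55), matching the rough map. Now I'll enlarge from a second, lower place.

```bash
cat > look.py <<'E'
from h import *
import pickle,sys
# look.py name X Y Z half : save wrist snap, crop about projected point x5
n=sys.argv[1];s=r.snapshot("wrist");pickle.dump(s,open(f"{n}.pkl","wb"))
a=[float(v) for v in sys.argv[2:]];tiles=[]
for i in range(0,len(a),3):
    u,v=[int(round(float(q))) for q in proj(s,a[i:i+3])]
    c=cv2.getRectSubPix(s["pixels"],(64,64),(u,v));c=cv2.resize(c,None,fx=6,fy=6,interpolation=cv2.INTER_NEAREST)
    for k in range(0,64,10): cv2.putText(c,str(k+u-32),(k*6,10),0,.35,(0,255,255));cv2.putText(c,str(k+v-32),(0,k*6+10),0,.35,(255,255,0))
    tiles.append(c)
cv2.imwrite(f"pics/{n}.png",np.hstack(tiles))
E
python3 look.py a1 652 73 25 532 60 34
python3 steer.py '[[0, 0, 0, -10, 20, 40, 85], [0, 0, 0, -20, 40, 80, 85], [0, 0, 0, -20, 40, 80, 85], [0, 0, 0, -20, 40, 80, 85]]'
python3 look.py a2 652 73 25 660 -101 32
```

```text
time: 2.58
tool_pos: [647.6, 83.3, 163.8]
tcp_rot: [179.8, -0.0, 90.0]
ft_force: [0.4, 0.5, 1.1]
finger_gap: 85.1
grip_force: 0.0
```

```bash
python3 - <<'E'
import cv2,numpy as np
a=cv2.imread("pics/a1.png");b=cv2.imread("pics/a2.png")
cv2.imwrite("pics/a12.png",np.hstack([a[:,:384],b[:,:384]]))
E
```

```text
(no output)
```

View pics/a12.png

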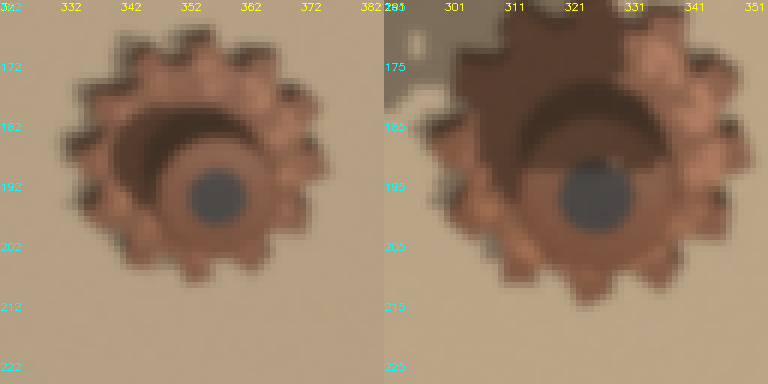

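Hub's dark centre: about (358.2,195.0) from the first place, (326.3,198.0) from the second.

```bash
python3 - <<'E'
from h import *
import pickle
S=[pickle.load(open(f"{n}.pkl","rb")) for n in("a1","a2")];o=[]
for s,(u,v) in zip(S,((358,195),(326,198))):
    hsv=cv2.cvtColor(s["pixels"],cv2.COLOR_BGR2HSV);m=(hsv[...,1]<60).astype(np.uint8)
    n,l,st,c=cv2.connectedComponentsWithStats(m);k=l[v,u];print(st[k],c[k]);o.append((s,*c[k]))
p,e=tri(o);print(p,e,[plane(*q,38).round(1) for q in o])
t=r.snapshot("top");print(plane(t,279,155,38))
x,y=p[:2]
go(x,y,90,90);go(x,y,15,90)
E
```

```text
[354 191   9   9  59] [358.28813559 194.86440678]
[321 193  12  11 101] [326.47524752 197.95049505]
[655.04921106  75.92212095  38.25204531] 0.11949361859214976 [array([655.1,  76. ,  38. ]), array([655.1,  75.7,  38. ])]
[651.55737325  72.26193674  38.        ]
rot [ 0.27 -0.02  0.01] d [-7.6  6.3 74.7] from [648.4  83.5 164.7] [ 1.7973e+02 -2.0000e-02  9.0010e+01]
rot [ 0.27 -0.02  0.01] d [ -7.6   6.  149.7] from [648.4  83.5 164.7] [ 1.7973e+02 -2.0000e-02  9.0010e+01]
```

```bash
python3 steer.py '[[0, 0, 0, -9, 5, 35, 85], [0, 0, 0, -9, 5, 75, 85], [0, 0, 0, -9, 5, 110, 85], [0, 0, 0, -9, 5, 130, 85], [0, 0, 0, -9, 5, 140, 85], [0, 0, 0, -9, 5, 145, 85], [0, 0, 0, -9, 5, 145, 85], [0, 0, 0, -9, 5, 145, 85]]'
```

```text
time: 3.68
tool_pos: [653.4, 73.9, 17.5]
tcp_rot: [179.9, -0.0, 90.0]
ft_force: [-0.1, -0.3, -0.4]
finger_gap: 85.3
grip_force: 0.0
```

```bash
python3 steer.py '[[0, 0, 0, 0, 0, 1, 20], [0, 0, 0, 0, 0, 1, 20], [0, 0, 0, 0, 0, 1, 20], [0, 0, 0, 0, 0, 1, 20], [0, 0, 0, 0, 0, 1, 20], [0, 0, 0, 0, 0, 1, 20], [0, 0, 0, 0, 0, 1, 20]]' 50;python3 steer.py '[[0, 0, 0, 0, 0, -20, 20], [0, 0, 0, 0, 0, -60, 20], [0, 0, 0, 0, 0, -100, 20], [0, 0, 0, 0, 0, -100, 20]]'; python3 -c "
from h import *
go(457.4,-375.6,115,104);go(457.4,-375.6,22,104)"
```

```text
time: 4.55
tool_pos: [653.0, 73.9, 15.7]
tcp_rot: [179.9, -0.0, 90.0]
ft_force: [0.4, -0.2, 4.2]
finger_gap: 24.1
grip_force: 49.6
time: 5.05
tool_pos: [655.4, 74.0, 120.9]
tcp_rot: [179.5, -0.0, 90.0]
ft_force: [0.8, -0.1, -1.7]
finger_gap: 24.4
grip_force: 49.4
rot [  0.45   0.04 -14.02] d [-449.7 -197.9    4.2] from [655.4  74.  120.9] [ 1.7955e+02 -2.0000e-02  8.9980e+01]
rot [  0.45   0.04 -14.02] d [-449.7 -198.6   97.2] from [655.4  74.  120.9] [ 1.7955e+02 -2.0000e-02  8.9980e+01]
```

```bash
python3 steer.py '[[0, 0, -2, -50, -22, 0, 20], [0, 0, -4, -105, -46, 0, 20], [0, 0, -6, -160, -70, 0, 20], [0, 0, -8, -215, -94, 0, 20], [0, 0, -10, -270, -118, 0, 20], [0, 0, -12, -325, -142, 0, 20], [0, 0, -14, -380, -166, 0, 20], [0, 0, -14, -420, -185, 0, 20]]';python3 look.py t3 438 -298 14; python3 - <<'E'
from h import *
import pickle
s=pickle.load(open("t3.pkl","rb"));cv2.imwrite("pics/w3.png",s["pixels"])
for k in(-80,0,80):print(np.round(proj(s,(438-.242*k,-298+.97*k,3))))
E
```

```text
time: 6.05
tool_pos: [465.2, -347.6, 114.1]
tcp_rot: [-179.9, -0.1, 103.9]
ft_force: [1.0, 0.9, -2.3]
finger_gap: 24.1
grip_force: 49.7
[303. 222.]
[302. 132.]
[300.  24.]
```

View pics/w3.png

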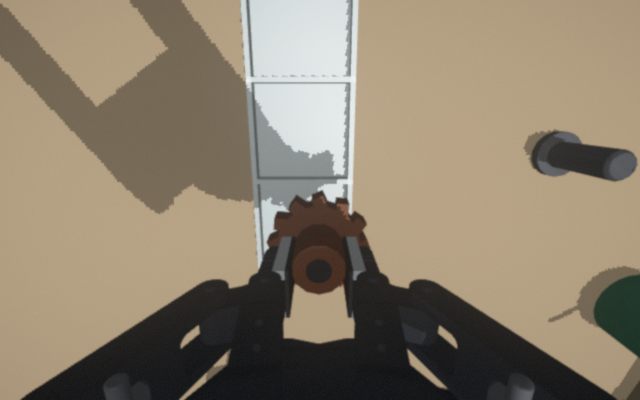

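The tray's dividers are at v≈80 and v≈181, with side walls at u≈250/355. The ratchet hangs straight in the fingers, and the pin is visible at (553,155) to (620,165).

```bash
python3 - <<'E'
from h import *
import pickle
s=pickle.load(open("t3.pkl","rb"))
a=plane(s,301,80,14);b=plane(s,303.5,181,14);print(a,b,(a+b)/2)
c=(a+b)/2; print(r.sense()["tool_pos"])
go(457.4,-375.6,20,104)
E
```

```text
[ 429.00179355 -259.448813     14.        ] [ 448.77923816 -335.97307272   14.        ] [ 438.89051585 -297.71094286   14.        ]
[ 462.89801651 -351.89916218  114.21026569]
rot [-0.19  0.05 -0.2 ] d [-21.6 -10.7  94.3] from [ 462.9 -351.9  114.2] [-1.7981e+02  5.0000e-02  1.0380e+02]
```

```bash
python3 steer.py '[[0, 0, 0, -15, -4, 0, 20], [0, 0, 0, -22, -8, 0, 20], [0, 0, 0, -22, -8, 0, 20], [0, 0, 0, -22, -8, 0, 20], [0, 0, 0, -22, -8, 0, 20]]';python3 -c "
from h import *
go(457.9,-375.4,20,104)"
```

```text
time: 6.72
tool_pos: [465.3, -368.6, 115.2]
tcp_rot: [-180.0, -0.0, 104.0]
ft_force: [0.3, -0.1, -1.3]
finger_gap: 24.3
grip_force: 49.7
rot [-0.   -0.01  0.04] d [-4.8 -8.8 95.2] from [ 465.3 -368.6  115.2] [-1.8000e+02 -1.0000e-02  1.0404e+02]
```

```bash
python3 steer.py '[[0, 0, 0, -5, -9, 20, 20], [0, 0, 0, -5, -9, 50, 20], [0, 0, 0, -5, -9, 75, 20], [0, 0, 0, -5, -9, 88, 20], [0, 0, 0, -5, -9, 93, 20], [0, 0, 0, -5, -9, 95, 20], [0, 0, 0, -5, -9, 96, 20], [0, 0, 0, -5, -9, 96, 20]]'
```

```text
time: 7.72
tool_pos: [457.8, -376.8, 20.1]
tcp_rot: [180.0, 0.1, 104.0]
ft_force: [-0.7, 0.6, -2.2]
finger_gap: 24.3
grip_force: 49.7
```

```bash
python3 steer.py '[[0, 0, 0, 0, 0, 1, 20], [0, 0, 0, 0, 0, 1.5, 20], [0, 0, 0, 0, 0, 1.5, 20]]'; python3 -c "
from h import *
for i in range(1):print(r.sense()['ft_force'],r.sense()['tool_pos'])"
```

```text
time: 8.1
tool_pos: [457.7, -376.7, 18.7]
tcp_rot: [180.0, 0.0, 104.0]
ft_force: [-2.0, 1.4, 5.6]
finger_gap: 24.4
grip_force: 50.4
[-2.04975912  1.44666283  5.614816  ] [ 457.74924285 -376.7062886    18.69753647]
```

```bash
python3 steer.py '[[0, 0, 0, 0, 0, 0, 45], [0, 0, 0, 0, 0, 0, 45], [0, 0, 0, 0, 0, 0, 45], [0, 0, 0, 0, 0, -10, 45], [0, 0, 0, 0, 0, -40, 45], [0, 0, 0, 0, 0, -90, 45], [0, 0, 0, 0, 0, -140, 60], [0, 0, 0, 0, 0, -150, 85]]'; python3 -c "
from h import *
s=r.snapshot('top');cv2.imwrite('pics/top1.png',s['pixels'])
go(440,-50,180,104)"
```

```text
time: 9.1
tool_pos: [459.4, -378.4, 173.8]
tcp_rot: [179.7, 0.4, 104.0]
ft_force: [0.1, -0.4, -0.8]
finger_gap: 76.3
grip_force: 0.0
rot [ 0.21  0.35 -0.02] d [322.8  60.8  -8.9] from [ 459.1 -378.   172.9] [179.79   0.35 103.98]
```

```bash
python3 steer.py '[[0, 0, 0, 50, 10, 0, 85], [0, 0, 0, 105, 20, 0, 85], [0, 0, 0, 160, 30, 0, 85], [0, 0, 0, 215, 40, 0, 85], [0, 0, 0, 270, 50, 0, 85], [0, 0, 0, 315, 60, 0, 85], [0, 0, 0, 315, 60, 0, 85], [0, 0, 0, 315, 60, 0, 85]]';python3 look.py n1 440 -54 34 457 -376 20; python3 steer.py '[[0, 0, 0, 3, 0, 20, 85], [0, 0, 0, 10, 0, 45, 85], [0, 0, 0, 10, 0, 45, 85], [0, 0, 0, 10, 0, 45, 85]]'; python3 look.py n2 440 -54 34; python3 - <<'E'
import cv2,numpy as np
a=cv2.imread("pics/n1.png")[:,:384];b=cv2.imread("pics/n2.png");cv2.imwrite("pics/n12.png",np.hstack([a,b]))
E
```

```text
time: 10.15
tool_pos: [439.1, -56.4, 167.0]
tcp_rot: [-179.9, -0.0, 104.0]
ft_force: [-0.9, 0.9, 0.1]
finger_gap: 85.1
grip_force: 0.0
time: 10.7
tool_pos: [437.4, -47.5, 123.5]
tcp_rot: [180.0, 0.0, 103.9]
ft_force: [-0.7, -0.1, -0.3]
finger_gap: 85.1
grip_force: 0.0
```

View pics/n12.png

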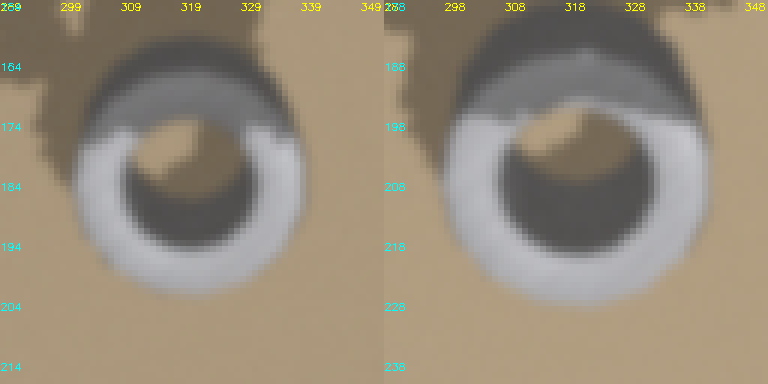

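Collar's top ring centre: about (320.5,184.7) in the first view, (320.0,208.0) in the second.

```bash
python3 - <<'E'
from h import *
import pickle
S=[pickle.load(open(f"{n}.pkl","rb")) for n in("n1","n2")]
o=[(S[0],320.5,184.7),(S[1],320,208)]
p,e=tri(o);print(p,e,[plane(*q,34).round(1) for q in o])
p=(plane(*o[0],34)+plane(*o[1],34))/2
go(p[0],p[1],12,104)
E
```

```text
[439.77668655 -53.24655141  31.45246698] 0.019269469955530152 [array([439.6, -52.6,  34. ]), array([439.6, -52.4,  34. ])]
rot [ 0.07  0.05 -0.08] d [ -5.3   0.4 111.9] from [437.8 -47.4 123.9] [1.7993e+02 5.0000e-02 1.0392e+02]
```

```bash
python3 steer.py '[[0, 0, 0, -3, 0.5, 25, 85], [0, 0, 0, -5, 0.5, 60, 85], [0, 0, 0, -5, 0.5, 90, 85], [0, 0, 0, -5, 0.5, 105, 85], [0, 0, 0, -5, 0.5, 111, 85], [0, 0, 0, -5, 0.5, 112, 85], [0, 0, 0, -5, 0.5, 112, 85]]'; python3 steer.py '[[0, 0, 0, 0, 0, 0, 30], [0, 0, 0, 0, 0, 0, 30], [0, 0, 0, 0, 0, 0, 30], [0, 0, 0, 0, 0, 0, 30], [0, 0, 0, 0, 0, 0, 30], [0, 0, 0, 0, 0, 0, 30]]' 50
```

```text
time: 11.62
tool_pos: [439.7, -51.5, 11.8]
tcp_rot: [179.9, 0.1, 104.0]
ft_force: [-0.5, -0.1, 0.8]
finger_gap: 84.9
grip_force: 0.0
time: 12.38
tool_pos: [439.1, -51.3, 11.3]
tcp_rot: [180.0, 0.0, 104.0]
ft_force: [-1.8, 0.5, 5.5]
finger_gap: 35.5
grip_force: 50.6
```

```bash
python3 steer.py '[[0, 0, 0, 0, 0, -20, 30], [0, 0, 0, 0, 0, -60, 30], [0, 0, 0, 0, 0, -90, 30], [0, 0, 0, 0, 0, -90, 30], [0, 0, 0, 0, 0, -90, 30]]'; python3 -c "
from h import *
go(438.5,-297.8,102,104)"
```

```text
time: 13.0
tool_pos: [437.9, -51.0, 99.4]
tcp_rot: [-179.9, -0.0, 104.0]
ft_force: [-0.7, -0.0, -3.2]
finger_gap: 35.1
grip_force: 50.8
rot [-0.08 -0.05 -0.02] d [-239.6  -59.1   -2.7] from [437.9 -51.   99.4] [-1.7992e+02 -5.0000e-02  1.0398e+02]
```

```bash
python3 steer.py '[[0, 0, 0, -45, -11, 0, 30], [0, 0, 0, -100, -25, 0, 30], [0, 0, 0, -155, -39, 0, 30], [0, 0, 0, -205, -52, 0, 30], [0, 0, 0, -235, -59, 0, 30], [0, 0, 0, -240, -59, 0, 30], [0, 0, 0, -240, -59, 0, 30], [0, 0, 0, -240, -59, 0, 30]]'; python3 -c "
from h import *
go(438.5,-297.8,15,104)"
```

```text
time: 14.0
tool_pos: [439.2, -296.9, 99.8]
tcp_rot: [-180.0, -0.1, 104.0]
ft_force: [0.0, 0.3, -3.3]
finger_gap: 35.1
grip_force: 50.7
rot [-0.05 -0.1   0.04] d [-0.9 -0.8 84.8] from [ 439.2 -296.9   99.8] [-1.7995e+02 -1.0000e-01  1.0404e+02]
```

```bash
python3 steer.py '[[0, 0, 0, 0, 0, 20, 30], [0, 0, 0, -1, -1, 50, 30], [0, 0, 0, -1, -1, 72, 30], [0, 0, 0, -1, -1, 80, 30], [0, 0, 0, -1, -1, 84, 30], [0, 0, 0, -1, -1, 85, 30], [0, 0, 0, -1, -1, 86, 30], [0, 0, 0, -1, -1, 86, 30]]'
```

```text
time: 15.0
tool_pos: [439.1, -299.9, 15.3]
tcp_rot: [180.0, 0.0, 104.0]
ft_force: [0.1, -0.5, -2.4]
finger_gap: 35.8
grip_force: 50.7
```

```bash
python3 steer.py '[[0, 0, 0, 0, 0, 0.8, 30], [0, 0, 0, 0, 0, 1.5, 30], [0, 0, 0, 0, 0, 1.5, 30]]'
```

```text
time: 15.38
tool_pos: [439.1, -299.9, 14.4]
tcp_rot: [180.0, 0.0, 104.0]
ft_force: [-4.5, 2.1, 7.3]
finger_gap: 35.6
grip_force: 51.9
```

```bash
python3 steer.py '[[0, 0, 0, 0, 0, 0, 55], [0, 0, 0, 0, 0, 0, 55], [0, 0, 0, 0, 0, 0, 55], [0, 0, 0, 0, 0, -10, 55], [0, 0, 0, 0, 0, -50, 55], [0, 0, 0, 0, 0, -100, 55], [0, 0, 0, 0, 0, -150, 85], [0, 0, 0, 0, 0, -180, 85]]'; python3 -c "
from h import *
go(645,-265,195,104)"
```

```text
time: 16.38
tool_pos: [439.7, -300.4, 197.4]
tcp_rot: [179.8, 0.2, 104.0]
ft_force: [1.5, 0.5, 0.8]
finger_gap: 84.6
grip_force: 0.0
rot [ 0.16  0.21 -0.02] d [-15.3 207.7   3.1] from [ 439.7 -300.4  197.4] [179.84   0.21 103.98]
```

```bash
python3 steer.py '[[0, 0, 0, -4, 50, 0, 85], [0, 0, 0, -8, 105, 0, 85], [0, 0, 0, -12, 160, 0, 85], [0, 0, 0, -15, 205, 0, 85], [0, 0, 0, -15, 205, 0, 85], [0, 0, 0, -15, 205, 0, 85]]';python3 look.py p1 652 -263 62; python3 steer.py '[[0, 0, 0, 15, 0, 20, 85], [0, 0, 0, 20, 0, 40, 85], [0, 0, 0, 20, 0, 40, 85], [0, 0, 0, 20, 0, 40, 85]]'; python3 look.py p2 652 -263 62; python3 - <<'E'
import cv2,numpy as np
a=cv2.imread("pics/p1.png");b=cv2.imread("pics/p2.png");cv2.imwrite("pics/p12.png",np.hstack([a,b]))
E
```

```text
time: 17.12
tool_pos: [641.0, -264.6, 193.3]
tcp_rot: [-180.0, -0.0, 104.0]
ft_force: [1.0, -0.9, 0.0]
finger_gap: 84.7
grip_force: 0.0
time: 17.68
tool_pos: [636.4, -245.9, 153.9]
tcp_rot: [180.0, 0.0, 104.0]
ft_force: [-0.4, -0.1, 0.9]
finger_gap: 85.3
grip_force: 0.0
```

View pics/p12.png

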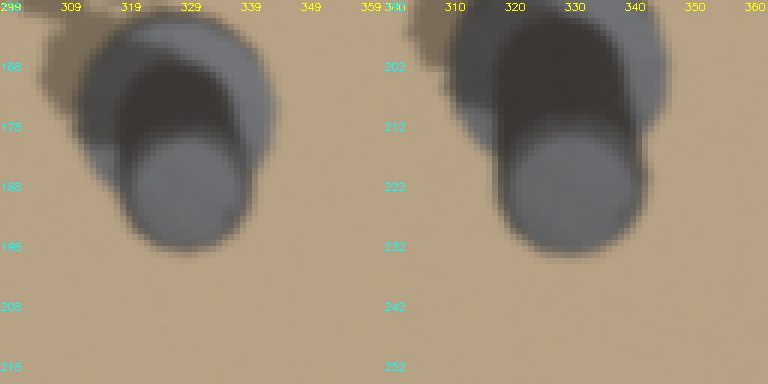

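Pin top: about (330.3,190) and (331.6,224.2).

```bash
python3 - <<'E'
from h import *
import pickle
S=[pickle.load(open(f"{n}.pkl","rb")) for n in("p1","p2")]
o=[(S[0],330.3,190),(S[1],331.6,224.2)]
p,e=tri(o);print(p,e,[plane(*q,62).round(1) for q in o])
p=(plane(*o[0],62)+plane(*o[1],62))/2
go(p[0],p[1],20,104)
E
```

```text
[ 651.75139663 -263.21231889   62.06105664] 0.024553150546353448 [array([ 651.7, -263.2,   62. ]), array([ 651.8, -263.2,   62. ])]
rot [ 0.06  0.06 -0.05] d [-20.3  10.2 134.4] from [ 636.8 -245.9  154.4] [1.7994e+02 6.0000e-02 1.0395e+02]
```

```bash
python3 steer.py '[[0, 0, 0, -20, 10.5, 10, 85], [0, 0, 0, -20, 10.5, 45, 85], [0, 0, 0, -20, 10.5, 85, 85], [0, 0, 0, -20, 10.5, 115, 85], [0, 0, 0, -20, 10.5, 130, 85], [0, 0, 0, -20, 10.5, 134, 85], [0, 0, 0, -20, 10.5, 134, 85], [0, 0, 0, -20, 10.5, 134, 85]]'; python3 steer.py '[[0, 0, 0, 0, 0, 0, 15], [0, 0, 0, 0, 0, 0, 15], [0, 0, 0, 0, 0, 0, 15], [0, 0, 0, 0, 0, 0, 15], [0, 0, 0, 0, 0, 0, 15], [0, 0, 0, 0, 0, 0, 15], [0, 0, 0, 0, 0, 0, 15]]' 50
```

```text
time: 18.73
tool_pos: [652.7, -262.7, 21.3]
tcp_rot: [179.9, 0.1, 104.0]
ft_force: [0.7, 0.5, 0.0]
finger_gap: 85.0
grip_force: 0.0
time: 19.6
tool_pos: [651.7, -262.1, 19.5]
tcp_rot: [180.0, 0.0, 104.0]
ft_force: [0.3, 0.9, 1.4]
finger_gap: 20.7
grip_force: 49.1
```

```bash
python3 steer.py '[[0, 0, 0, 0, 0, -20, 15], [0, 0, 0, 0, 0, -60, 15], [0, 0, 0, 0, 0, -90, 15], [0, 0, 0, 0, 0, -90, 15], [0, 0, 0, 0, 0, -90, 15]]'; python3 -c "
from h import *
go(419.1,-220.2,110,104)"
```

```text
time: 20.23
tool_pos: [650.8, -261.8, 108.1]
tcp_rot: [-179.9, -0.1, 104.0]
ft_force: [-0.5, -0.5, -2.8]
finger_gap: 20.5
grip_force: 49.1
rot [-0.07 -0.05 -0.02] d [  96.3 -214.8   -1.5] from [ 650.8 -261.8  108.1] [-1.7993e+02 -5.0000e-02  1.0398e+02]
```

```bash
python3 steer.py '[[0, 0, 0, 20, -45, 0, 15], [0, 0, 0, 42, -95, 0, 15], [0, 0, 0, 66, -147, 0, 15], [0, 0, 0, 87, -195, 0, 15], [0, 0, 0, 96, -215, 0, 15], [0, 0, 0, 96, -215, 0, 15], [0, 0, 0, 96, -215, 0, 15], [0, 0, 0, 96, -215, 0, 15]]'; python3 -c "
from h import *
go(419.1,-220.2,22.5,104)"
```

```text
time: 21.22
tool_pos: [420.3, -220.9, 109.0]
tcp_rot: [-180.0, -0.0, 104.0]
ft_force: [-0.7, 0.8, -1.7]
finger_gap: 20.7
grip_force: 49.7
rot [-0.01 -0.02  0.  ] d [ 1.  -1.  86.5] from [ 420.3 -220.9  109. ] [-1.7999e+02 -2.0000e-02  1.0400e+02]
```

```bash
python3 steer.py '[[0, 0, 0, 0, 0, 20, 15], [0, 0, 0, 1, -1, 50, 15], [0, 0, 0, 1, -1, 72, 15], [0, 0, 0, 1, -1, 81, 15], [0, 0, 0, 1, -1, 84, 15], [0, 0, 0, 1, -1, 86, 15], [0, 0, 0, 1, -1, 87, 15], [0, 0, 0, 1, -1, 87, 15]]'
```

```text
time: 22.22
tool_pos: [418.8, -220.4, 22.8]
tcp_rot: [180.0, 0.0, 104.0]
ft_force: [-0.8, -0.5, -2.4]
finger_gap: 20.6
grip_force: 49.7
```

```bash
python3 steer.py '[[0, 0, 0, 0, 0, 0.8, 15], [0, 0, 0, 0, 0, 1.3, 15], [0, 0, 0, 0, 0, 1.3, 15]]'
```

```text
time: 22.6
tool_pos: [418.9, -220.5, 22.3]
tcp_rot: [180.0, 0.0, 104.0]
ft_force: [-4.5, 3.2, 10.1]
finger_gap: 20.6
grip_force: 51.1
```

```bash
python3 steer.py '[[0, 0, 0, 0, 0, 0, 45], [0, 0, 0, 0, 0, 0, 45], [0, 0, 0, 0, 0, 0, 45], [0, 0, 0, 0, 0, -15, 45], [0, 0, 0, 0, 0, -60, 45], [0, 0, 0, 0, 0, -115, 45], [0, 0, 0, 0, 0, -160, 85], [0, 0, 0, 0, 0, -160, 85]]'; python3 -c "
from h import *
go(655,-95,183,104)"
```

```text
time: 23.6
tool_pos: [421.1, -221.9, 187.0]
tcp_rot: [179.6, 0.4, 104.0]
ft_force: [0.3, -0.2, -1.3]
finger_gap: 78.9
grip_force: 0.0
rot [ 0.37  0.42 -0.02] d [ 66.6 257.6   5.2] from [ 421.1 -221.9  187. ] [179.63   0.42 103.98]
```

```bash
python3 steer.py '[[0, 0, 0, 13, 50, 0, 85], [0, 0, 0, 27, 105, 0, 85], [0, 0, 0, 41, 160, 0, 85], [0, 0, 0, 55, 215, 0, 85], [0, 0, 0, 66, 255, 0, 85], [0, 0, 0, 66, 255, 0, 85], [0, 0, 0, 66, 255, 0, 85]]';python3 look.py b1 660 -101 32; python3 steer.py '[[0, 0, 0, 10, 0, 20, 85], [0, 0, 0, 10, 0, 40, 85], [0, 0, 0, 10, 0, 40, 85], [0, 0, 0, 10, 0, 40, 85]]'; python3 look.py b2 660 -101 32; python3 - <<'E'
import cv2,numpy as np
a=cv2.imread("pics/b1.png");b=cv2.imread("pics/b2.png");cv2.imwrite("pics/b12.png",np.hstack([a,b]))
E
```

```text
time: 24.48
tool_pos: [649.2, -94.5, 180.2]
tcp_rot: [-179.9, -0.0, 104.0]
ft_force: [-1.2, -0.6, -0.4]
finger_gap: 85.0
grip_force: 0.0
time: 25.02
tool_pos: [647.3, -85.0, 140.7]
tcp_rot: [-180.0, -0.0, 104.0]
ft_force: [0.5, 0.7, 1.0]
finger_gap: 85.0
grip_force: 0.0
```

View pics/b12.png

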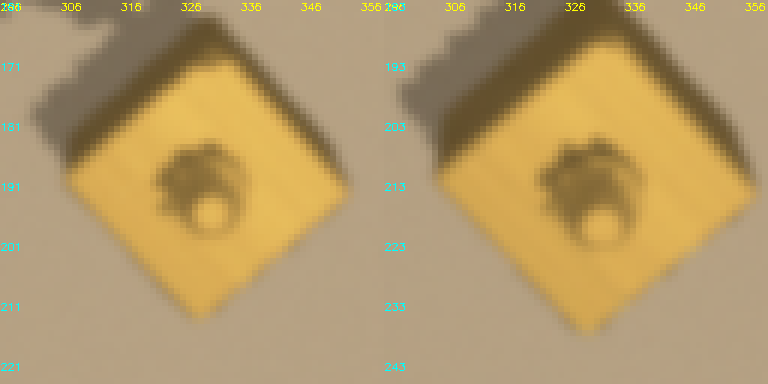

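Block's bright top face: centre about (330.8,192) and (331,215), corners clear in both views; it is turned roughly 45° in the image.

```bash
python3 - <<'E'
from h import *
import pickle
C=[]
for n in("b1","b2"):
    s=pickle.load(open(n+".pkl","rb"));hsv=cv2.cvtColor(s["pixels"],cv2.COLOR_BGR2HSV)
    m=((hsv[...,1]>110)&(hsv[...,2]>160)).astype(np.uint8)
    k=max(cv2.findContours(m,cv2.RETR_EXTERNAL,cv2.CHAIN_APPROX_NONE)[0],key=cv2.contourArea)
    w=np.array([plane(s,*p[0],32)[:2] for p in k],np.float32);print(cv2.minAreaRect(w))
    q=cv2.boxPoints(cv2.minAreaRect(k));q=q[np.argsort(np.arctan2(*(q-q.mean(0)).T))];C.append((s,q))
for i in range(4):print(tri([(s,*q[i]) for s,q in C]))
E
```

```text
((662.4619140625, -99.34690856933594), (35.56572723388672, 35.0611572265625), 55.63718032836914)
((662.4669189453125, -99.45979309082031), (35.16786575317383, 34.983577728271484), 55.773155212402344)
(array([ 638.18867368, -104.50392315,   30.50797838]), np.float64(0.1525412465053321))
(array([ 666.34083148, -122.77882204,   38.41477184]), np.float64(0.635157689211182))
(array([685.08988824, -92.64475533,  38.75628936]), np.float64(0.1417880651632039))
(array([657.17053358, -73.67638578,  36.42528209]), np.float64(0.6452800659215729))
```

```bash
python3 -c "
from h import *
go(662,-99.8,11,55.7)"; python3 steer.py '[[0, 0, 10, -8, 6, 5, 85], [0, 0, 20, -14, 12, 10, 85], [0, 0, 30, -18, 18, 15, 85], [0, 0, 40, -18, 18, 20, 85], [0, 0, 48.2, -18, 18, 25, 85], [0, 0, 48.2, -18, 18, 25, 85], [0, 0, 48.2, -18, 18, 25, 85]]'; python3 -c "
from h import *
go(662,-99.8,11,55.7)"
```

```text
rot [4.000e-02 0.000e+00 4.827e+01] d [-17.7  10.1 130.4] from [647.8 -85.  141.4] [1.7997e+02 2.0000e-02 1.0397e+02]
time: 25.95
tool_pos: [669.8, -98.1, 116.7]
tcp_rot: [179.9, -0.0, 56.0]
ft_force: [-1.1, 0.5, 0.3]
finger_gap: 85.1
grip_force: 0.0
rot [ 0.06 -0.02  0.26] d [ -5.9  -5.6 105.7] from [669.8 -98.1 116.7] [ 1.7994e+02 -2.0000e-02  5.5960e+01]
```

```bash
python3 steer.py '[[0, 0, 0.2, -6, -5.6, 10, 85], [0, 0, 0.2, -6, -5.6, 40, 85], [0, 0, 0.2, -6, -5.6, 75, 85], [0, 0, 0.2, -6, -5.6, 95, 85], [0, 0, 0.2, -6, -5.6, 103, 85], [0, 0, 0.2, -6, -5.6, 105.5, 85], [0, 0, 0.2, -6, -5.6, 105.5, 85]]'; python3 steer.py '[[0, 0, 0, 0, 0, 0, 30], [0, 0, 0, 0, 0, 0, 30], [0, 0, 0, 0, 0, 0, 30], [0, 0, 0, 0, 0, 0, 30], [0, 0, 0, 0, 0, 0, 30], [0, 0, 0, 0, 0, 0, 30]]' 60
```

```text
time: 26.82
tool_pos: [662.3, -99.9, 11.7]
tcp_rot: [179.9, -0.0, 55.6]
ft_force: [-0.2, -0.1, 0.2]
finger_gap: 84.6
grip_force: 0.0
time: 27.58
tool_pos: [662.0, -99.9, 11.3]
tcp_rot: [179.9, -0.0, 55.6]
ft_force: [-0.3, 0.2, 5.3]
finger_gap: 35.0
grip_force: 62.0
```

```bash
python3 steer.py '[[0, 0, 0, 0, 0, -20, 30], [0, 0, 0, 0, 0, -60, 30], [0, 0, 0, 0, 0, -110, 30], [0, 0, 0, 0, 0, -130, 30], [0, 0, 0, 0, 0, -130, 30], [0, 0, 0, 0, 0, -130, 30]]'; python3 -c "
from h import *
go(434.5,266.5,141,91.8);go(431.8,346.5,141,91.8)"
```

```text
time: 28.32
tool_pos: [659.8, -99.4, 137.6]
tcp_rot: [-179.8, 0.1, 55.6]
ft_force: [-0.2, -0.6, -3.7]
finger_gap: 35.3
grip_force: 61.1
rot [-2.400e-01  1.000e-02 -3.622e+01] d [ 174.4 -392.7   -2.2] from [659.8 -99.4 137.6] [-1.7978e+02  9.0000e-02  5.5580e+01]
rot [-2.400e-01  1.000e-02 -3.622e+01] d [ 238.9 -440.2   -2.1] from [659.8 -99.4 137.6] [-1.7978e+02  9.0000e-02  5.5580e+01]
```

```bash
python3 steer.py '[[0, 0, -5, 26, -48, 0, 30], [0, 0, -10, 53, -97, 0, 30], [0, 0, -15, 80, -147, 0, 30], [0, 0, -20, 107, -197, 0, 30], [0, 0, -25, 134, -247, 0, 30], [0, 0, -30, 161, -297, 0, 30], [0, 0, -36, 188, -347, 0, 30], [0, 0, -36.2, 210, -390, 0, 30]]'; python3 steer.py '[[0, 0, 0, 10, -10, 0, 30], [0, 0, 0, 10, -10, 0, 30], [0, 0, 0, 10, -10, 0, 30], [0, 0, 0, 10, -10, 0, 30]]'; python3 -c "
from h import *
s=r.snapshot('wrist');cv2.imwrite('pics/w4.png',s['pixels'])
print(proj(s,(433,306.5,14)),proj(s,(431.8,346.5,3)),proj(s,(434.2,266.5,3)))
go(431.8,346.5,15,91.8)"
```

```text
time: 29.32
tool_pos: [455.6, 294.9, 137.7]
tcp_rot: [-179.8, 0.1, 91.9]
ft_force: [0.7, 0.3, -3.9]
finger_gap: 34.7
grip_force: 61.5
time: 29.82
tool_pos: [448.8, 302.4, 140.2]
tcp_rot: [-180.0, 0.0, 91.7]
ft_force: [0.4, -0.6, -2.6]
finger_gap: 34.3
grip_force: 61.5
(np.float64(302.15746434997163), np.float64(185.3294143243802)) (np.float64(302.06732887237894), np.float64(140.64621173055872)) (np.float64(303.3976828874847), np.float64(221.22002403334596))
rot [ 0.    0.01 -0.12] d [ 44.4 -15.7 125.4] from [448.8 302.6 140.4] [1.800e+02 1.000e-02 9.168e+01]
```

View pics/w4.png

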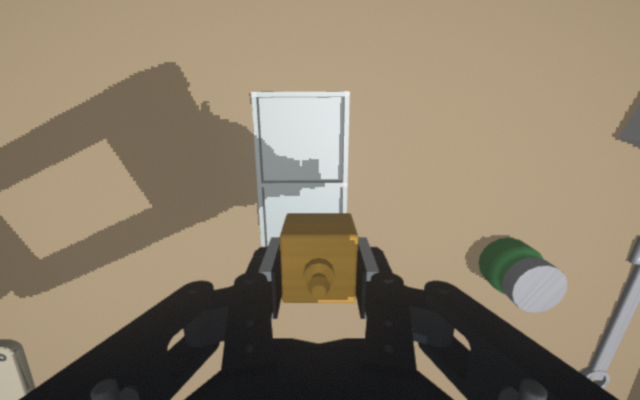

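Divider at (303,182), walls at u≈257/348: tray_two where expected (within 3 mm); the block hangs straight.

```bash
python3 steer.py '[[0, 0, 0, 23, -8, 0, 30], [0, 0, 0, 45, -16, 10, 30], [0, 0, 0, 46, -16, 40, 30], [0, 0, 0, 46, -16, 80, 30], [0, 0, 0, 46, -16, 108, 30], [0, 0, 0, 46, -16, 120, 30], [0, 0, 0, 46, -16, 123, 30], [0, 0, 0, 46, -16, 123, 30]]'; python3 steer.py '[[0, 0, 0, 0, 0, 1, 30], [0, 0, 0, 0, 0, 2, 30], [0, 0, 0, 0, 0, 2, 30]]'
```

```text
time: 30.88
tool_pos: [431.7, 349.5, 18.7]
tcp_rot: [179.9, -0.1, 91.8]
ft_force: [0.2, 0.5, -3.8]
finger_gap: 34.5
grip_force: 61.3
time: 31.25
tool_pos: [430.8, 349.2, 15.8]
tcp_rot: [180.0, -0.0, 91.8]
ft_force: [-0.3, -0.1, -3.9]
finger_gap: 34.9
grip_force: 61.3
```

```bash
python3 steer.py '[[0, 0, 0, 0, -0, 0.7, 30], [0, 0, 0, 0, 0, 1.2, 30], [0, 0, 0, 0, 0, 1.7, 30], [0, 0, 0, 0, 0, 1.7, 30]]'
```

```text
time: 31.75
tool_pos: [430.6, 349.1, 14.2]
tcp_rot: [-180.0, 0.0, 91.8]
ft_force: [-5.9, -2.4, 5.3]
finger_gap: 34.4
grip_force: 62.5
```

Contact. Release, rise, and go look at the wide collar.

```bash
python3 steer.py '[[0, 0, 0, 0, 0, 0, 55], [0, 0, 0, 0, 0, 0, 55], [0, 0, 0, 0, 0, 0, 55], [0, 0, 0, 0, 0, -15, 55], [0, 0, 0, 0, 0, -60, 55], [0, 0, 0, 0, 0, -115, 55], [0, 0, 0, 0, 0, -160, 85], [0, 0, 0, 0, 0, -160, 85]]'; python3 -c "
from h import *
go(532,67,174,91.8)"; python3 steer.py '[[0, 0, 0, -50, 16, 0, 85], [0, 0, 0, -105, 34, 0, 85], [0, 0, 0, -160, 54, 0, 85], [0, 0, 0, -215, 74, 0, 85], [0, 0, 0, -265, 94, 0, 85], [0, 0, 0, -275, 94, 0, 85], [0, 0, 0, -275, 94, 0, 85], [0, 0, 0, -275, 94, 0, 85]]';python3 look.py c1 532 60 34; python3 steer.py '[[0, 0, 0, 10, 0, 20, 85], [0, 0, 0, 10, 0, 35, 85], [0, 0, 0, 10, 0, 35, 85], [0, 0, 0, 10, 0, 35, 85]]'; python3 look.py c2 532 60 34; python3 - <<'E'
import cv2,numpy as np
a=cv2.imread("pics/c1.png");b=cv2.imread("pics/c2.png");cv2.imwrite("pics/c12.png",np.hstack([a,b]))
E
```

```text
time: 32.75
tool_pos: [433.5, 351.0, 180.5]
tcp_rot: [179.5, -0.3, 91.8]
ft_force: [0.5, 1.0, -1.0]
finger_gap: 85.1
grip_force: 0.0
rot [ 0.51 -0.31 -0.02] d [-287.    89.6    5.7] from [433.5 351.  180.5] [179.49  -0.31  91.78]
time: 33.75
tool_pos: [532.6, 78.5, 173.6]
tcp_rot: [-180.0, -0.0, 91.8]
ft_force: [0.5, 0.6, 1.1]
finger_gap: 85.1
grip_force: 0.0
time: 34.3
tool_pos: [532.7, 87.2, 138.6]
tcp_rot: [-180.0, 0.0, 91.8]
ft_force: [0.1, 0.3, -0.8]
finger_gap: 85.3
grip_force: 0.0
```

View pics/c12.png

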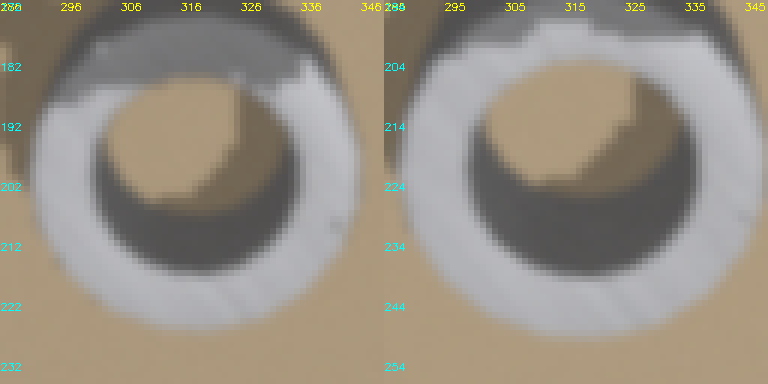

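Wide collar's bore centre: about (318.6,201.1) and (318.2,222.2).

```bash
python3 - <<'E'
from h import *
import pickle
S=[pickle.load(open(f"{n}.pkl","rb")) for n in("c1","c2")]
o=[(S[0],318.6,201.1),(S[1],318.2,222.2)]
p,e=tri(o);print(p,e,[plane(*q,34).round(1) for q in o])
p=(plane(*o[0],34)+plane(*o[1],34))/2
go(p[0],p[1],10,91.8)
E
```

```text
[532.67786483  63.96929548  35.3498785 ] 0.02910265684525744 [array([532.7,  63.6,  34. ]), array([532.7,  63.4,  34. ])]
rot [ 0.02  0.   -0.02] d [-23.6  -1.1 129. ] from [533.   87.1 139. ] [179.98   0.    91.78]
```

```bash
python3 steer.py '[[0, 0, 0, -12, -1, 5, 85], [0, 0, 0, -23, -1, 30, 85], [0, 0, 0, -23, -1, 65, 85], [0, 0, 0, -23, -1, 100, 85], [0, 0, 0, -23, -1, 120, 85], [0, 0, 0, -23, -1, 128, 85], [0, 0, 0, -23, -1, 129, 85], [0, 0, 0, -23, -1, 129, 85]]'; python3 steer.py '[[0, 0, 0, 0, 0, 0, 45], [0, 0, 0, 0, 0, 0, 45], [0, 0, 0, 0, 0, 0, 45], [0, 0, 0, 0, 0, 0, 45], [0, 0, 0, 0, 0, 0, 45], [0, 0, 0, 0, 0, 0, 45]]' 60
```

```text
time: 35.35
tool_pos: [533.5, 64.0, 10.9]
tcp_rot: [179.9, 0.0, 91.8]
ft_force: [-0.2, 0.1, 0.1]
finger_gap: 85.0
grip_force: 0.0
time: 36.1
tool_pos: [533.5, 64.2, 11.0]
tcp_rot: [179.9, 0.0, 91.8]
ft_force: [-1.7, -0.1, 5.9]
finger_gap: 53.6
grip_force: 64.1
```

```bash
python3 steer.py '[[0, 0, 0, 0, 0, -20, 45], [0, 0, 0, 0, 0, -60, 45], [0, 0, 0, 0, 0, -110, 45], [0, 0, 0, 0, 0, -110, 45], [0, 0, 0, 0, 0, -110, 45], [0, 0, 0, 0, 0, -110, 45]]'; python3 -c "
from h import *
go(433.8,267.5,120,91.8)"
```

```text
time: 36.85
tool_pos: [530.7, 64.1, 117.3]
tcp_rot: [-179.8, -0.0, 91.8]
ft_force: [-0.3, -0.8, -4.6]
finger_gap: 53.3
grip_force: 65.1
rot [-0.24 -0.   -0.02] d [206.3 -90.6  -2.3] from [530.7  64.1 117.3] [-179.76   -0.     91.78]
```

```bash
python3 steer.py '[[0, 0, 0, 40, -18, 0, 45], [0, 0, 0, 90, -40, 0, 45], [0, 0, 0, 140, -62, 0, 45], [0, 0, 0, 185, -82, 0, 45], [0, 0, 0, 205, -91, 0, 45], [0, 0, 0, 205, -91, 0, 45], [0, 0, 0, 205, -91, 0, 45], [0, 0, 0, 205, -91, 0, 45]]'; python3 -c "
from h import *
go(433.8,267.5,15,91.8)"
```

```text
time: 37.85
tool_pos: [435.4, 265.2, 119.2]
tcp_rot: [-180.0, 0.0, 91.7]
ft_force: [0.0, -0.3, -4.9]
finger_gap: 53.5
grip_force: 65.1
rot [-0.04  0.03 -0.09] d [  2.4  -1.5 104.2] from [435.4 265.2 119.2] [-1.7996e+02  3.0000e-02  9.1710e+01]
```

```bash
python3 steer.py '[[0, 0, 0, 2, -2, 15, 45], [0, 0, 0, 2, -2, 45, 45], [0, 0, 0, 2, -2, 75, 45], [0, 0, 0, 2, -2, 95, 45], [0, 0, 0, 2, -2, 102, 45], [0, 0, 0, 2, -2, 104, 45], [0, 0, 0, 2, -2, 104, 45], [0, 0, 0, 2, -2, 104, 45]]'; python3 steer.py '[[0, 0, 0, 0, 0, 0.8, 45], [0, 0, 0, 0, 0, 1.3, 45], [0, 0, 0, 0, 0, 1.3, 45]]'
```

```text
time: 38.85
tool_pos: [433.9, 268.5, 16.7]
tcp_rot: [179.9, -0.0, 91.8]
ft_force: [-0.5, 0.2, -3.7]
finger_gap: 53.6
grip_force: 64.9
time: 39.22
tool_pos: [433.2, 268.2, 14.5]
tcp_rot: [180.0, -0.0, 91.8]
ft_force: [-0.2, -0.2, -5.0]
finger_gap: 53.4
grip_force: 64.9
```

```bash
python3 steer.py '[[0, 0, 0, 0, 0, 0.6, 45], [0, 0, 0, 0, 0, 1.2, 45], [0, 0, 0, 0, 0, 1.2, 45]]'
```

```text
time: 39.6
tool_pos: [433.2, 268.2, 14.0]
tcp_rot: [-180.0, 0.0, 91.8]
ft_force: [-4.6, -2.9, 7.2]
finger_gap: 53.6
grip_force: 66.2
```

Contact. Release, withdraw, and check from the top, side and wrist views.

```bash
python3 steer.py '[[0, 0, 0, 0, 0, 0, 70], [0, 0, 0, 0, 0, 0, 70], [0, 0, 0, 0, 0, 0, 70], [0, 0, 0, 0, 0, -15, 75], [0, 0, 0, 0, 0, -60, 85], [0, 0, 0, 0, 0, -120, 85], [0, 0, 0, 0, 0, -180, 85], [0, 0, 0, 0, 0, -180, 85]]'; python3 steer.py '[[0, 0, 0, -40, -40, -40, 85], [0, 0, 0, -80, -80, -60, 85], [0, 0, 0, -120, -80, -60, 85], [0, 0, 0, -120, -80, -60, 85], [0, 0, 0, -120, -80, -60, 85]]'; python3 - <<'E'
from h import *
w=r.snapshot('wrist')["pixels"];t=r.snapshot('top')["pixels"];s=r.snapshot("side")["pixels"]
z=lambda a,f:cv2.resize(a,None,fx=f,fy=f,interpolation=cv2.INTER_CUBIC)
cv2.imwrite("pics/f1.png",np.vstack([np.hstack([z(t[200:300,130:230],4),z(t[195:295,380:500],3.33)[:400,:400]]),np.zeros((4,800,3),np.uint8) if 0 else z(w,1)[:190,:640].repeat(1,0) if 0 else cv2.resize(w[:160],(800,200))]))
cv2.imwrite("pics/f2.png",np.hstack([z(s[130:190,180:255],5)[:300],z(s[260:390,260:410],2.31)[:300]]))
E
```

```text
time: 40.6
tool_pos: [436.7, 269.9, 201.2]
tcp_rot: [179.3, -0.3, 91.8]
ft_force: [-0.2, 0.9, 0.4]
finger_gap: 85.0
grip_force: 0.0
time: 41.22
tool_pos: [356.9, 145.9, 253.3]
tcp_rot: [180.0, -0.0, 91.7]
ft_force: [0.4, -0.0, 0.1]
finger_gap: 85.0
grip_force: 0.0Traceback (most recent call last):
  File "<stdin>", line 4, in <module>
    return _nx.concatenate(arrs, 1, dtype=dtype, casting=casting)
           ~~~~~~~~~~~~~~~^^^^^^^^^^^^^^^^^^^^^^^^^^^^^^^^^^^^^^^
ValueError: all the input array dimensions except for the concatenation axis must match exactly, but along dimension 0, the array at index 0 has size 400 and the array at index 1 has size 333
```

```bash
python3 - <<'E'
from h import *
t=r.snapshot('top')["pixels"];s=r.snapshot("side")["pixels"]
c=lambda a,y,x:cv2.resize(a[y:y+75,x:x+100] if a is t else a[y:y+90,x:x+120],(400,300),interpolation=cv2.INTER_CUBIC)
s2=s[260:390,260:433]
cv2.imwrite("pics/f1.png",np.vstack([np.hstack([c(t,212,135),cv2.resize(t[200:285,375:488+2],(400,300))]),np.hstack([c(s,110,180),cv2.resize(s2,(400,300))])]))
E
```

```text
(no output)
```

View pics/f1.png

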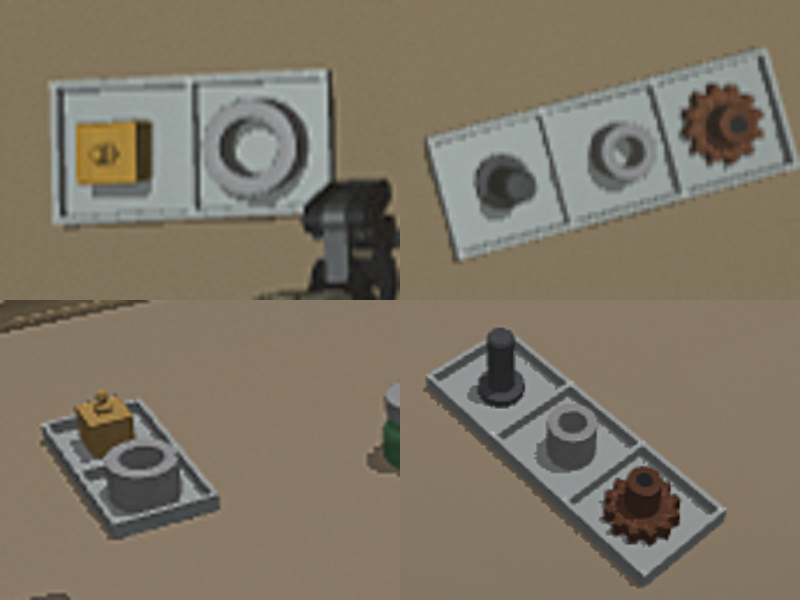

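All five parts stand upright and flat, one to a pocket: block and wide collar in tray_two (top-left crop), pin, narrow collar and ratchet in tray_three (top-right crop). The jar is still in place and the robot is clear.

```bash
python3 -c "
from bench import r
print(r.hand_in())"
```

```text
the job is handed in; nothing more can be done
None
```

Both kits are made up and the job is handed in at about 41 s: all five parts stand upright and flat, one to a pocket in the right trays, with the jar left where it was.

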